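# Fit two interlocking jewellery boards into the stall's display tray

### The arm

A 7-joint arm with a two-finger parallel gripper is mounted at the origin on the work surface. World frame = base frame: x ahead of the robot, y to its left, z up, the work surface at z = 0. Lengths are in m, angles in rad, forces in N, time in s.
With the tool pointing down it reaches from about 0.375 to 0.925 m from the base axis. Payload 3.1 kg.
Tool frame: the origin (TCP) lies between the finger pads; the fingertips stand 19 mm ahead of it and the grasp point (between the pads) is the TCP; z points along the fingers, y is the line along which they close (so a half turn about z gives the same grasp; the last joint's range is limited). The gripper opens to 85 mm and grips with 20 to 120 N. Pads are 22 mm wide; open, the fingers measure 114 mm over their backs; the gripper's body (76 mm by 85 mm) begins 54 mm behind the grasp point. The pads swing forward as they close: fully open they stand 13 mm farther back than shut.
Start: joints at [1.201, 0.383, 0.044, 1.598, -0.018, 1.161, -0.05], TCP at [0.175, -0.626, 0.25] pointing down, gripper open.
Joint ranges: [-2.61, 2.61], [-0.41, 2.15], [-1.48, 1.57], [0, 2.5], [-1.57, 4.71], [0.05, 1.97], [-2.85, 2.85]. Speed limits (rad/s): [2.79, 2.79, 3.14, 3.14, 3.14, 3.14, 3.14].

### API

Orientations are given as a unit quaternion [x, y, z, w].
In Python, from bench import move_ptp, movel, move_j, move_gripper, pause, inverse_kinematics, read_camera, camera_params, MotionError, sign_off, look_for, tip_of, read_time_s, read_qpos, read_joint_vel, read_effort, read_eef_pos, read_tcp_rot, read_ft_force, read_ft_torque, read_finger_gap, read_grasp_force gives the robot as it stands. Calls block until the motion is done:
- move_ptp(position, orientation): joint-space move of the TCP to a pose.
- movel(position, orientation=None, speed=0.15): straight line of the TCP; orientation=None keeps the orientation; speed is the mean speed in m/s.
- move_j(angles): joint-space move.
- move_gripper(opening, effort=None): finger opening in m; effort is the grip in N (None keeps the last); returns when the fingers have stopped.
- pause(seconds).
- inverse_kinematics(position, orientation): joint angles nearest the present ones, or None.
- read_camera(name): name is "scene" or "top"; returns the picture (384x512x3 uint8, red, green, blue); there is no depth.
- camera_params(name): a dict with "K" (3x3 intrinsics, pixels), "camera_from_world" (4x4, takes a point from world to camera coordinates). Camera axes: x right, y down, z forward; pixel columns grow to the right and rows downward; lengths in m; the calibration is good to about 2 mm. A picture is of the moment at which its call begins. camera_params takes no time and is no camera call.
A pose or a line that the arm cannot do raises MotionError and nothing moves.
- sign_off(): hands the job in; it is judged then, once.
Trained networks look in the newest picture that a camera, given by its name, has taken for a name from the list of things; names that differ only in an ending like _2 or _b are one class to them, and where a whole thing is asked for, a point or a joint stands for the part that bears it (a point fixed in the world has none). Each returns a list of dicts, best first, with "confidence" (0 to 1); they miss things now and then, are a little off and sometimes report something else, mostly with a low value. They report only what shows in the picture. A call takes as long as a camera call. They do not tell look-alikes from the thing itself.
- look_for(camera, name): "at" ([column, row] in pixels, amid what is visible of it).
- tip_of(camera, name): "at" ([column, row] in pixels: a listed point, or the origin of a listed thing).
Readings, each from a call of its own:
- read_time_s(): time.
- read_qpos(): joint angles.
- read_joint_vel(): joint speeds.
- read_effort(): joint torques, N m.
- read_eef_pos(): TCP position.
- read_tcp_rot(): TCP orientation.
- read_ft_force(): force on the tool from outside, world axes, zero at the start.
- read_ft_torque(): the same for the moment, N m.
- read_finger_gap(): finger opening in m.
- read_grasp_force(): force on a finger pad.
Only numpy, scipy, OpenCV 4.12 (cv2) and the standard library are available. Lean on these libraries where they do the work, as an engineer would, in place of code of your own. Each camera call takes 0.05 s, during which the arm holds its last target. There are 200 camera calls.

### The job

Fit the two wooden jewellery boards into the dark display tray so that both lie flat on its floor, flush with its rim, each with its thin tongue under the ledge at its own end of the tray and the tab of one in the notch of the other. The corner block in the tray shows which end takes which board. Let go of both and leave the bowl, the tin and the screwdriver where they are.

Things in the scene. Friction and masses are not known exactly. Their poses are not given: they have to be found in the camera images.
- tray: Dark wooden display tray, fixed to the stall, 216 x 142.5 x 20 mm. Origin: centre of its underside; x along its length, y across, z up. Inside: x -100..+100, y -63.25..+63.25 mm, floor at z=6, rim at z=20. Each end has an overhanging ledge; a block fills the +x +y corner. Fitted, both boards' axes run as the tray's.
- ledge_notch_end (a point): Middle of the inner upper edge of the ledge at the tray's +x end (x=90, y=-11, z=20 in the tray's frame), where the notch board belongs. The ledge covers x 90..100, y -63..+41.5 mm, z 14..20: the slot below it is 8 mm high.
- ledge_tab_end (a point): Middle of the inner upper edge of the ledge at the tray's -x end (x=-90, y=0, z=20 in the tray's frame), where the tab board belongs. The ledge covers x -100..-90, the full width, z 14..20: the slot below it is 8 mm high.
- corner_block (a point): Top centre of the solid block in the tray's corner: x 78..100, y 41.5..63 mm, from floor to rim. The notch board's cut corner goes round it.
- notch_grip (a point): Notch board, light wood, 14 mm thick, 0.17..0.34 kg: middle of its upright handle (16 mm thick in x, 60 long in y, from 14 to 58 mm above the underside); this point is 36 mm above the underside, z up. From here: board x -53.5..+35, y -62..+62 mm; corner cut off where x>21.5, y>39.8. Fully home this point is at (55, 0, 42) mm in the tray's frame, +x edge against the ledge.
- notch_mouth (a point): Middle of the open side of the notch board's notch, on the top face: 53.5 mm in -x and 18 mm in +y from notch_grip. The notch is 34.5 mm wide (y 0.75..35.25 from notch_grip), 23.7 mm deep towards +x, right through the board.
- notch_tongue (a point): Middle of the lower tip edge of the notch board's tongue: a strip 5 mm thick, level with the underside, standing 9 mm out of the +x edge, 94 mm wide (y -58..+36 from notch_grip). With the other board out, the notch board can be set flat on the tray's floor 9 to 15 mm short of home, then slid home under its ledge.
- tab_grip (a point): Tab board, light wood, 14 mm thick, 0.17..0.34 kg: middle of its upright handle (16 mm thick in x, 60 long in y, from 14 to 58 mm above the underside); this point is 36 mm above the underside, z up. From here: board x -40..+48.5, y -62..+62 mm. With its -x edge against its ledge this point is at (-50, 0, 42) mm in the tray's frame. Both boards in, they share 3 mm of play along x.
- tab_end (a point): Middle of the end of the tab board's tab, on the top face: 71.5 mm in +x and 18 mm in +y from tab_grip. The tab is 30 mm wide (y 3..33 from tab_grip), stands 23 mm out of the +x edge, full thickness.
- tab_tongue (a point): Middle of the lower tip edge of the tab board's tongue: a strip 5 mm thick, level with the underside, standing 9 mm out of the -x edge, 116 mm wide; 49 mm in -x from tab_grip. With the other board in, this one cannot go down flat: tip its +x end up about 15 degrees, put the tongue under the ledge until the board touches the ledge's upper edge, then swing the +x end down.
- notch_board: The notch board. Origin: on its underside, straight below notch_grip (36 mm).
- tab_board: The tab board. Origin: on its underside, straight below tab_grip (36 mm).
- bowl: Steel bowl, 100 mm across, 36 mm high, a bystander. Origin: centre of its underside.
- tin: Round lidded aluminium tin, 80 mm across, 38 mm high, a bystander. Origin: centre of its underside.
- driver: Screwdriver 150 mm long lying on the stall between robot and tray (its own x along it, origin under its middle), a bystander.
There are look-alikes about, which are no part of the job. Leave any red look-alike of the tab_board alone. What is shaped like the notch_board but purple is not meant.

How it is judged:
By the outcome, as a careful person would: the job done as asked, in the order asked, and still so for the second after the job is handed in, with the robot touching nothing.
It also fails if it takes over 62 s, if anything falls off the work surface, if the arm or the gripper's body presses on something with over 40 N, if the wrist force passes 120 N, or if a joint passes its speed limit or range.

## Working session

There is one attempt and no reset: what is moved stays moved. The work goes in short steps, each a Python script; the robot and the scene stay as the last script left them, time stands still between calls to the robot, and variables do not carry over. Pictures are saved under pics/ and viewed, at most 10 in all, crops included, and the job is handed in when it is done.

```bash
mkdir -p pics; ls; python3 - <<'E'
from bench import *
import cv2
for c in ("scene","top"):
    im=read_camera(c); cv2.imwrite(f"pics/{c}0.png",cv2.resize(im[:,:,::-1],(800,600),interpolation=cv2.INTER_CUBIC))
    p=camera_params(c); print(c,p["K"].tolist() if hasattr(p["K"],'tolist') else p["K"]); print(p["camera_from_world"])
    for n in ["tray","ledge_notch_end","ledge_tab_end","corner_block","notch_grip","notch_mouth","notch_tongue","tab_grip","tab_end","tab_tongue","bowl","tin","driver","notch_board","tab_board"]:
        print(n,[([round(float(v),1) for v in d["at"]],round(d["confidence"],2)) for d in tip_of(c,n)])
print(read_time_s(), read_tcp_rot(), read_qpos())
E
```

```text
pics
scene [[460.70519086788704, 0.0, 252.86081988932042], [0.0, 460.70519086788704, 187.69455675327328], [0.0, 0.0, 1.0]]
[[ 0.44434572  0.89562267 -0.02041836 -0.23078046]
 [ 0.52784541 -0.2801597  -0.80180407 -0.21167544]
 [-0.7238343   0.34550047 -0.59723808  1.43469568]
 [ 0.          0.          0.          1.        ]]
tray [([276.8, 229.8], 0.87)]
ledge_notch_end [([286.1, 248.9], 0.77)]
ledge_tab_end [([260.8, 198.5], 0.96)]
corner_block [([145.3, 252.1], 0.64)]
notch_grip [([356.3, 163.2], 0.79), ([297.9, 134.8], 0.71)]
notch_mouth [([350.7, 158.8], 0.65)]
notch_tongue [([359.6, 187.9], 0.64), ([282.2, 144.3], 0.61)]
tab_grip [([99.1, 186.5], 0.83), ([115.3, 233.2], 0.72), ([353.7, 176.4], 0.22)]
tab_end [([87.6, 215.1], 0.67), ([144.4, 248.5], 0.6)]
tab_tongue [([111.8, 233.1], 0.69), ([113.2, 188.3], 0.66)]
bowl [([395.0, 224.4], 0.89)]
tin [([196.7, 309.2], 0.65), ([287.6, 251.0], 0.24)]
driver [([231.0, 180.9], 0.72)]
notch_board [([263.0, 196.7], 0.68), ([352.9, 178.3], 0.61), ([298.2, 147.1], 0.57)]
tab_board [([100.3, 203.8], 0.88), ([121.3, 245.5], 0.78)]
top [[423.
[... 649 characters left out ...]
260.8], 0.96), ([153.1, 173.6], 0.78), ([241.3, 159.5], 0.7)]
tab_grip [([343.8, 199.1], 0.94), ([352.5, 256.0], 0.55), ([223.7, 131.6], 0.21)]
tab_end [([331.6, 178.9], 0.87), ([360.4, 236.8], 0.66), ([233.5, 193.4], 0.27)]
tab_tongue [([336.7, 269.3], 0.96), ([346.5, 218.0], 0.87)]
bowl [([162.4, 122.4], 0.63)]
tin [([316.7, 125.2], 0.97)]
driver [([244.0, 232.8], 0.69), ([163.2, 125.2], 0.53)]
notch_board [([160.8, 254.8], 0.68), ([147.1, 185.4], 0.57), ([332.7, 180.4], 0.17)]
tab_board [([341.7, 200.6], 0.76), ([345.5, 257.9], 0.71)]
1.6 [ 9.90781468e-01  1.35469855e-01 -9.03534262e-06 -1.05577948e-05] [ 1.20119933  0.3829027   0.04396041  1.59793094 -0.0178858   1.16117649
 -0.04991676]
```

View pics.

View pics/top0.png

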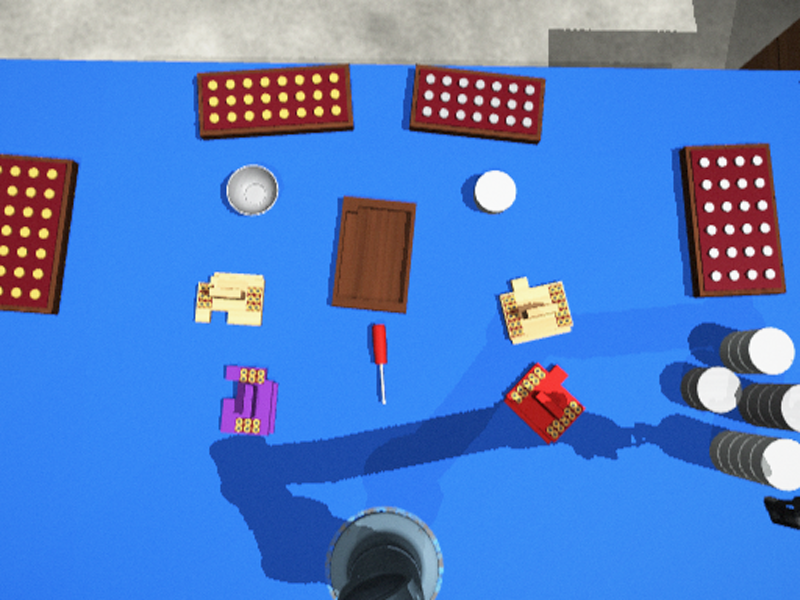

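View pics/scene0.png

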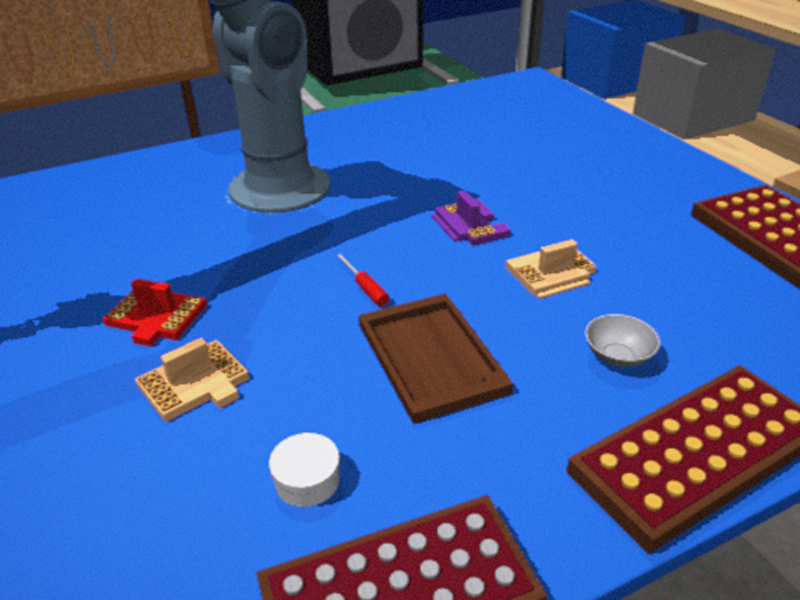

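```bash
cat > h.py <<'E'
from bench import *
import numpy as np, cv2
from scipy.optimize import minimize
from scipy.spatial.transform import Rotation as R
def bx(x0,x1,y0,y1,z0,z1): return np.array([[x,y,z] for x in(x0,x1) for y in(y0,y1) for z in(z0,z1)])/1000.
H=bx(-8,8,-30,30,14,58)
M=dict(notch=[bx(-53.5,-29.8,-62,.75,0,14),bx(-53.5,-29.8,35.25,62,0,14),bx(-29.8,21.5,-62,62,0,14),bx(21.5,35,-62,39.8,0,14),bx(35,44,-58,36,0,5),H],
 tab=[bx(-40,48.5,-62,62,0,14),bx(48.5,71.5,3,33,0,14),bx(-49,-40,-58,58,0,5),H],
 tray=[bx(-108,108,-71.25,71.25,0,20)])
def proj(c,P):
    p=camera_params(c);T=np.array(p["camera_from_world"]);q=(P@T[:3,:3].T+T[:3,3])@np.array(p["K"]).T
    return q[:,:2]/q[:,2:]
def ray(c,uv,z):  # pixel -> world point at height z
    p=camera_params(c);T=np.array(p["camera_from_world"]);d=T[:3,:3].T@np.linalg.inv(p["K"])@[uv[0],uv[1],1];o=-T[:3,:3].T@T[:3,3]
    return o+d*(z-o[2])/d[2]
def pts(q,P): return R.from_euler('z',q[2]).apply(P)+[q[0],q[1],q[3] if len(q)>3 else 0]
S=6
def fit(ims,name,q0,z=0.,thr=-75,pad=14):
    """ims: {cam: rgb}; silhouette fit of x,y,yaw at base height z"""
    data=[]
    for c,im in ims.items():
        a=np.vstack([proj(c,pts([*q0,z],b)) for b in M[name]]);lo=np.floor(a.min(0)-pad).astype(int);hi=np.ceil(a.max(0)+pad).astype(int)
        D=im[lo[1]:hi[1],lo[0]:hi[0]].astype(np.float32);D=D[:,:,0]-D[:,:,2]
        m=(cv2.resize(D,None,fx=S,fy=S,interpolation=cv2.INTER_CUBIC)>thr).astype(np.uint8)
        data.append((c,lo,m))
    def cost(q):
        t=0
        for c,lo,m in data:
            r=np.zeros_like(m)
            for b in M[name]:
                p=(proj(c,pts([*q,z],b))-lo+.5)*S-.5
                cv2.fillPoly(r,[np.round(cv2.convexHull(p.astype(np.float32))*16).astype(np.int32)],1,shift=4)
            t+=np.count_nonzero(r!=m)/S/S
        return t
    best=None
    q=np.array(q0,float)
    for d in(.01,.003):
        s=minimize(cost,q,method='Nelder-Mead',options=dict(initial_simplex=np.vstack([q,q+[d,0,0],q+[0,d,0],q+[0,0,8*d]]),xatol=1e-5,fatol=.01,maxiter=120));q=s.x
    return q,s.fun
E
python3 - <<'E'
from h import *
ims={c:read_camera(c) for c in("top","scene")}
np.savez("im0.npz",**ims)
g={}
n=ray("top",(144.7,184),.036);g["notch"]=[n[0],n[1],0]
a,b=ray("top",(343.8,199.1),.036),ray("top",(331.6,178.9),.014);g["tab"]=[a[0],a[1],np.arctan2(*(b-a)[1::-1])-np.arctan2(18,71.5)]
a,b=ray("top",(237,193.5),.02),ray("top",(244.9,134.2),.02);t=ray("top",(240.2,162.7),0);g["tray"]=[t[0],t[1],np.arctan2(71.25-43,0)*0-.06]
for n in g:
    print(n,"init",np.round(g[n],4))
    for cs in(["top"],["scene"],["top","scene"]):
        q,f=fit({c:ims[c] for c in cs},n,g[n]);print(cs,np.round(q[:2]*1000,1),round(np.degrees(q[2]),2),round(f,1))
for n,z,c in(("driver",.01,(244,232.8)),("tin",.038,(316.7,125.2)),("bowl",.03,(162.4,122.4))):print(n,ray("top",c,z))
print(read_time_s(),camera_params("top")["camera_from_world"][0][3])
E
```

```text
notch init [0.5156 0.2994 0.    ]
['top'] [504.5 298. ] -3.24 17.2
['scene'] [501.8 299.2] -3.13 318.6Traceback (most recent call last):
  File "<stdin>", line 11, in <module>
  File "h.py", line 38, in fit
    s=minimize(cost,q,method='Nelder-Mead',options=dict(initial_simplex=np.vstack([q,q+[d,0,0],q+[0,d,0],q+[0,0,8*d]]),xatol=1e-5,fatol=.01,maxiter=120));q=s.x
    res = _minimize_neldermead(fun, x0, args, callback, bounds=bounds,
                               **options)
    fxcc = func(xcc)
    fx = function(np.copy(x), *(wrapper_args + args))
  File "h.py", line 31, in cost
    p=(proj(c,pts([*q,z],b))-lo+.5)*S-.5
       ~~~~^^^^^^^^^^^^^^^^^
  File "h.py", line 11, in proj
    p=camera_params(c);T=np.array(p["camera_from_world"]);q=(P@T[:3,:3].T+T[:3,3])@np.array(p["K"]).T
ValueError: time passes only in moves, steps and waits
```

```bash
python3 - <<'E'
s=open('h.py').read()
s=s.replace("def proj(c,P):\n    p=camera_params(c);","CP={c:camera_params(c) for c in('top','scene')}\ndef proj(c,P):\n    p=CP[c];").replace("p=camera_params(c);T=np.array(p[\"camera_from_world\"]);d=","p=CP[c];T=np.array(p[\"camera_from_world\"]);d=")
s=s.replace("        data.append","        _,L=cv2.connectedComponents(m);u=(np.median(a,0)-lo)*S;w=L[int(u[1])-30:int(u[1])+30,int(u[0])-30:int(u[0])+30];m=(L==np.bincount(w[w>0]).argmax()).astype(np.uint8)\n        data.append")
open('h.py','w').write(s)
E
python3 - <<'E'
from h import *
ims=dict(np.load("im0.npz"))
g={}
g["notch"]=[.5045,.298,-.055]
a,b=ray("top",(343.8,199.1),.036),ray("top",(331.6,178.9),.014);g["tab"]=[a[0],a[1],np.arctan2(*(b-a)[1::-1])-np.arctan2(18,71.5)]
t=ray("top",(240.2,162.7),0);g["tray"]=[t[0],t[1],-.06]
for n in g:
    print(n,"init",np.round(g[n],4))
    for cs in(["top"],["scene"],["top","scene"]):
        q,f=fit({c:ims[c] for c in cs},n,g[n]);print(cs,np.round(q[:2]*1000,1),round(np.degrees(q[2]),2),round(f,1))
for n,z,c in(("driver",.01,(244,232.8)),("tin",.038,(316.7,125.2)),("bowl",.03,(162.4,122.4))):print(n,ray("top",c,z))
print(read_time_s())
E
```

```text
notch init [ 0.5045  0.298  -0.055 ]
['top'] [504.5 298. ] -3.26 17.2
['scene'] [501.9 299.3] -2.97 21.7
['top', 'scene'] [503.6 298.4] -3.71 86.1
tab init [ 0.4754 -0.2873  0.1999]
['top'] [ 476.3 -291.2] 13.17 26.8
['scene'] [ 475.  -290.5] 13.37 57.9
['top', 'scene'] [ 475.4 -290.7] 13.32 104.6
tray init [ 0.5883  0.0195 -0.06  ]
['top'] [587.3  22.7] -5.4 34.7
['scene'] [584.7  23.5] -5.28 314.4
['top', 'scene'] [585.4  23.1] -5.26 391.1
driver [0.37513343 0.00658585 0.01      ]
tin [ 0.69799531 -0.20970806  0.038     ]
bowl [0.70353098 0.25429636 0.03      ]
1.7
```

```bash
cat >> h.py <<'E'
NOTCH=(.5032,.2987,np.radians(-3.1));TAB=(.4756,-.2908,np.radians(13.3));TRAY=np.array([.5860,.0231,np.radians(-5.35)])
FL=[1]; GH=.038
def pose(q,z,pitch=0):
    """TCP pose for board origin at q=(x,y,yaw), underside height z, +x end up by pitch"""
    Rb=R.from_euler('z',q[2])*R.from_euler('y',-pitch)
    f=FL[0];T=Rb*R.from_matrix(np.array([[0,f,0],[f,0,0],[0,0,-1]]))
    return Rb.apply([0,0,GH])+[q[0],q[1],z],T.as_quat()
def intray(x,y,dyaw=0,t=TRAY):
    c,s=np.cos(t[2]),np.sin(t[2]);return (t[0]+c*x-s*y,t[1]+s*x+c*y,t[2]+dyaw)
def st(s=""):
    f=read_ft_force();print(s,"t%.2f"%read_time_s(),np.round(np.array(read_eef_pos())*1000,1),"F",np.round(f,1),"gap%.1f"%(read_finger_gap()*1000))
    return np.array(f)
E
python3 - <<'E'
from h import *
for f in(1,-1):
    FL[0]=f
    for n,a in(("np",(NOTCH,.12)),("n0",(NOTCH,0)),("pl",(intray(.043,0),.006)),("tp",(TAB,0)),("tt",(intray(-.045,0),.02,np.radians(13)))):
        j=inverse_kinematics(*pose(*a));print(f,n,None if j is None else np.round(j,2))
E
```

```text
1 np [ 0.13  0.54 -0.92  1.8   0.49  1.05 -1.04]
1 n0 [ 0.    0.68 -0.76  1.86  0.61  0.85 -1.12]
1 pl [ 0.34  0.67 -0.57  1.75  0.45  0.86 -0.52]
1 tp [ 0.84  0.54 -0.44  1.94  0.33  0.74  0.44]
1 tt [ 0.55  0.47 -0.8   2.14  0.78  0.57 -0.9 ]
-1 np [ 0.32  0.74 -1.24  1.8   0.76  1.19  1.92]
-1 n0 [ 0.3   1.01 -1.25  1.85  1.08  1.16  1.74]
-1 pl [ 0.76  1.06 -1.26  1.73  1.09  1.22  2.25]
-1 tp [ 0.41  0.49  0.07  1.96 -0.05  0.69 -2.39]
-1 tt [ 0.88  0.77 -1.25  2.13  1.18  0.86  2.  ]
```

```bash
python3 - <<'E'
from h import *
t=pose(NOTCH,.12);move_ptp(*t);st("above")
move_gripper(.05,60)
move_ptp(*pose(NOTCH,.03));
movel(*pose(NOTCH,0),speed=.1);st("down")
move_gripper(0,60);st("closed")
movel(*pose(NOTCH,.012),speed=.1);st("lifted")
im=read_camera("scene");cv2.imwrite("pics/s1.png",cv2.resize(im[100:260,130:450,::-1],(800,400),interpolation=cv2.INTER_CUBIC))
im=read_camera("top");cv2.imwrite("pics/t1.png",im[:,:,::-1])
E
```

```text
above t5.13 [503.9 297.7 157.9] F [-0.2  0.3 -0.3] gap85.4
down t6.47 [502.9 298.4  37.6] F [-0.3 -0.6 -0.2] gap50.1
closed t6.88 [503.5 299.2  38.6] F [-0.2 -0.7  1.9] gap15.4
lifted t7.14 [503.6 298.8  50.6] F [-0.5  0.2 -3.2] gap15.4
```

View pics/s1.png

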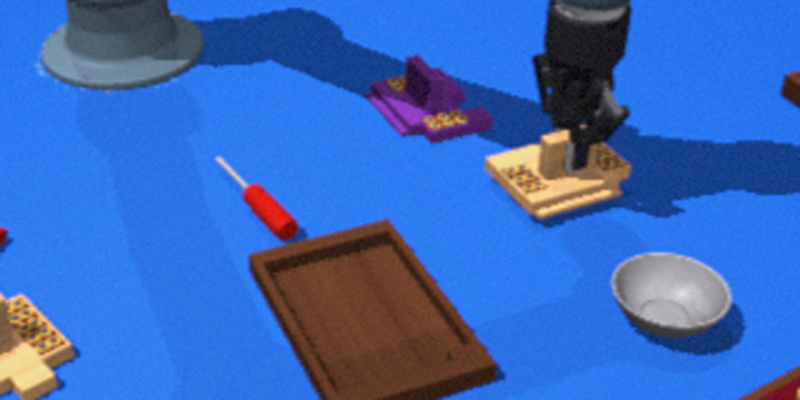

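```bash
python3 - <<'E'
from h import *
movel(*pose(NOTCH,.06),speed=.2)
q=intray(.043,0)
move_ptp(*pose(q,.06));st("over")
movel(*pose(q,.025),speed=.12)
im=read_camera("scene");cv2.imwrite("pics/s2.png",cv2.resize(im[150:310,150:390,::-1],(800,533),interpolation=cv2.INTER_CUBIC));np.savez("im2.npz",scene=im,top=read_camera("top"))
st("hover")
for z in(.0205,.018,.016):
    movel(*pose(q,z),speed=.03);f=st(z)
    if f[2]>4: break
E
```

```text
over t8.81 [627.9  22.5  97.8] F [-0.1  0.5 -2.4] gap15.1
hover t9.35 [629.2  19.8  63.4] F [-0.4 -0.  -2.8] gap15.5
0.0205 t9.65 [628.8  18.9  58.5] F [ 0.2 -0.5 -3.9] gap15.2
0.018 t9.90 [628.6  19.   55.8] F [-0.2 -0.3 -2.3] gap15.5
0.016 t10.15 [628.6  19.1  53.8] F [ 0.4  0.3 -2.7] gap15.3
```

View pics/s2.png

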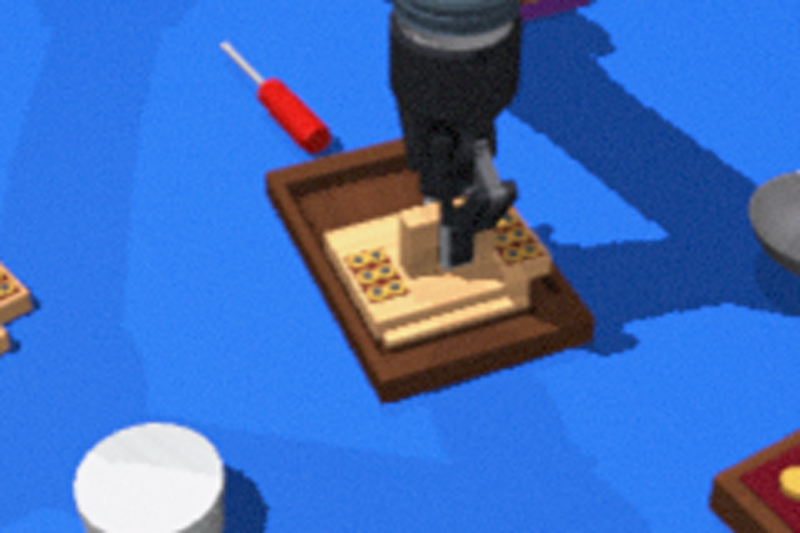

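```bash
python3 - <<'E'
from h import *
for z in(.011,.0075):
    movel(*pose(intray(.043,0),z),speed=.03);f=st(z)
ux=np.array([np.cos(TRAY[2]),np.sin(TRAY[2]),0])
for x in(.047,.050,.0525,.0535,.0545,.0555,.0565,.0575,.0585):
    movel(*pose(intray(x,0),.0075),speed=.04);f=st(x)
    if f@ux<-6 or abs(f[2])>15: print("contact");break
E
```

```text
0.011 t10.47 [628.4  19.   48.5] F [-0.2 -0.3 -2.5] gap15.4
0.0075 t10.73 [628.6  19.   45.2] F [-0.  -0.5 -2. ] gap15.7
0.047 t10.98 [633.4  18.7  45.8] F [-0.7  0.2 -2.3] gap15.7
0.05 t11.23 [636.1  18.4  45.6] F [ 0.1 -0.  -2.4] gap15.5
0.0525 t11.48 [638.5  18.2  45.5] F [-0.6  0.3 -2.6] gap15.6
0.0535 t11.73 [639.3  18.1  45.5] F [ 1.   0.6 -3. ] gap15.3
0.0545 t11.98 [640.3  18.   45.5] F [-0.1 -0.7 -3.5] gap15.1
0.0555 t12.23 [640.4  18.   45.3] F [-2.7  0.  -1.6] gap15.2
0.0565 t12.48 [640.5  18.1  45.1] F [-5.6 -1.   0.5] gap15.2
0.0575 t12.73 [640.6  18.1  45. ] F [-6.2  0.3  2.4] gap15.6
contact
```

```bash
python3 - <<'E'
from h import *
movel(*pose(intray(.0555,0),.0065),speed=.03);st("a")
movel(*pose(intray(.0552,0),.0045),speed=.03);st("b")
move_gripper(.04);st("open")
movel(*pose(intray(.0549,0),.035),speed=.12)
move_ptp(*pose(intray(.0,-.05),.12))
move_ptp(*pose(TAB,.06));st("above tab")
ims={c:read_camera(c) for c in("top","scene")};np.savez("im3.npz",**ims)
a=ims["top"][90:230,170:310,::-1];b=ims["scene"][150:290,180:320,::-1]
cv2.imwrite("pics/p3.png",cv2.resize(np.hstack([a,b]),(800,400),interpolation=cv2.INTER_CUBIC))
E
```

```text
a t12.98 [640.4  18.   44.8] F [-6.1  0.6  2.9] gap15.4
b t13.23 [640.4  18.   44.7] F [-8.5 -2.1 11.4] gap15.3
open t13.59 [641.9  17.8  42.7] F [-0.7 -0.6 -0.6] gap39.7
above tab t15.64 [ 477.  -288.5   97.9] F [-0.4  1.   0.3] gap40.1
```

View pics/p3.png

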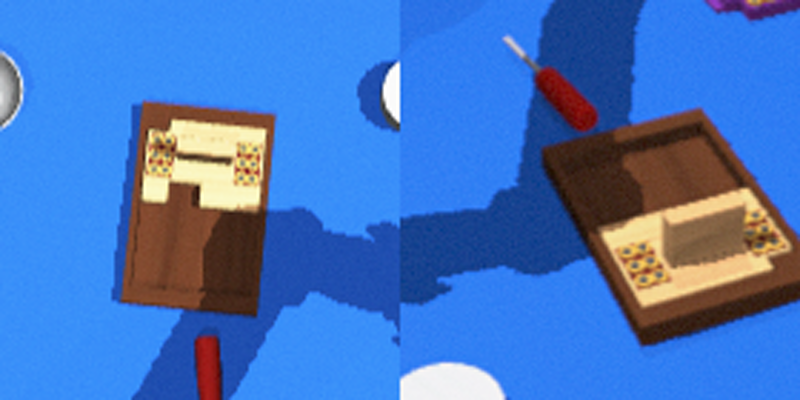

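```bash
cat >> h.py <<'E'
def tilt(phi,c,s=0,g=0,y=0,dx=-.0003):
    p=np.radians(phi);x=-90+g+40*np.cos(p)+c*np.sin(p)+s*np.cos(p);z=20+40*np.sin(p)-c*np.cos(p)+s*np.sin(p)
    return pose(intray(x/1000+dx,y/1000),z/1000,p)
E
python3 - <<'E'
from h import *
move_ptp(*pose(TAB,.03))
movel(*pose(TAB,0),speed=.1);st("down")
move_gripper(0,60);st("closed")
movel(*pose(TAB,.06),speed=.15);st("lifted")
p,o=tilt(12,11.6,14);up=p+[0,0,.045]
move_ptp(up,o);st("over")
movel(p+[0,0,.015],o,speed=.1)
pause(.2);ims={c:read_camera(c) for c in("top","scene")};np.savez("im4.npz",**ims)
a=ims["top"][90:230,170:310,::-1];b=ims["scene"][130:270,180:320,::-1]
cv2.imwrite("pics/p4.png",cv2.resize(np.hstack([a,b]),(800,400),interpolation=cv2.INTER_CUBIC))
st("hover");print((p+[0,0,.015])*1000,o,read_tcp_rot())
E
```

```text
down t16.44 [ 475.1 -290.5   37.3] F [-0.3 -0.  -0.2] gap39.9
closed t16.77 [ 476.  -291.1   38.6] F [ 0.2 -0.2  2.1] gap15.4
lifted t17.32 [ 475.  -290.8   97.7] F [-0.6 -0.3 -3.7] gap15.3
over t18.56 [542.9  25.5 101.3] F [ 0.5  0.2 -2.6] gap15.4
hover t19.31 [543.8  27.1  72.7] F [-0.5  0.6 -2.7] gap15.0
[543.21828676  27.10639798  72.05032796] [0.7352872  0.66964657 0.07038269 0.0772818 ] [0.73530626 0.66952998 0.07080113 0.07772713]
```

View pics/p4.png

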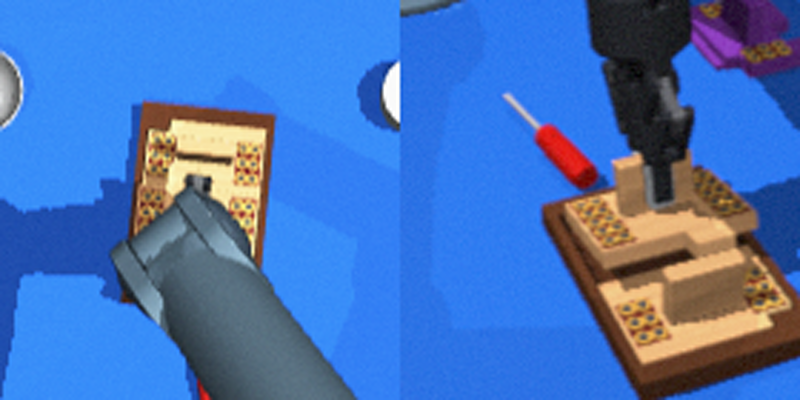

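```bash
python3 - <<'E'
from h import *
p,o=tilt(12,11.6,14)
for d in(10,6,3,0):
    movel(p+[0,0,d/1000],o,speed=.04);f=st(d)
    if f[2]>3:break
e=np.mean([read_eef_pos() for _ in range(20)],0);print("err",(e-p)*1000, R.from_quat(read_tcp_rot()).inv().__mul__(R.from_quat(o)).as_rotvec())
E
```

```text
10 t19.58 [542.8  27.   66.6] F [-0.1 -1.1 -2.5] gap15.5
6 t19.83 [542.9  27.1  62.6] F [ 0.   0.3 -2.2] gap15.3
3 t20.08 [543.   27.1  59.8] F [-0.2  0.4 -2.4] gap15.3
0 t20.33 [543.   27.   56.8] F [ 0.2  0.2 -2.1] gap15.2
err [-0.24200214 -0.06885444 -0.26569082] [-5.54225354e-04  1.21388285e-04 -7.73219665e-06]
```

```bash
python3 - <<'E'
from h import *
ux=np.array([np.cos(TRAY[2]),np.sin(TRAY[2]),0])
for s in(10,7,5,3,2,1,0,-1,-2,-3):
    movel(*tilt(12,11.45,s),speed=.04);f=st(s)
    if f@ux>4.5 or f[2]>5: print("contact",f@ux);break
E
```

```text
10 t20.58 [538.7  27.5  56.2] F [ 0.1  0.  -2.3] gap14.8
7 t20.83 [536.   27.7  55.6] F [ 0.9  0.4 -1.8] gap15.4
5 t21.08 [534.2  28.   55.3] F [ 0.8  0.1 -2.6] gap15.2
3 t21.33 [532.2  28.1  54.8] F [-0.  -0.4 -2.9] gap15.4
2 t21.58 [531.4  28.2  54.7] F [ 0.  -0.  -3.1] gap15.1
1 t21.83 [530.4  28.3  54.5] F [-0.9  0.  -2.5] gap15.3
0 t22.08 [529.5  28.4  54.3] F [-0.3  0.2 -2.8] gap15.4
-1 t22.33 [529.3  28.4  54.4] F [ 1.  -1.1 -3.9] gap15.3
-2 t22.58 [529.1  28.5  54.5] F [ 6.  -0.6 -4.6] gap15.3
contact 6.052729976259746
```

```bash
python3 - <<'E'
from h import *
for phi,c in((10.5,11.6),(9,11.8),(7.5,12),(6,12.3),(4.5,12.6),(3,12.9),(1.5,13.3),(0,13.6)):
    movel(*tilt(phi,c,-.4),speed=.02);f=st(phi)
    if np.abs(f).max()>12: print("stop");break
ims={c:read_camera(c) for c in("top","scene")};np.savez("im5.npz",**ims)
a=ims["top"][90:230,170:310,::-1];b=ims["scene"][130:270,180:320,::-1]
cv2.imwrite("pics/p5.png",cv2.resize(np.hstack([a,b]),(800,400),interpolation=cv2.INTER_CUBIC))
print(read_ft_torque())
E
```

```text
10.5 t22.86 [530.3  28.3  53.2] F [ 1.9 -0.6 -2.1] gap15.5
9 t23.11 [531.1  28.2  52.1] F [ 3.7 -1.6 -1.8] gap15.4
7.5 t23.36 [531.9  28.1  51. ] F [ 3.3 -1.4 -0.5] gap15.0
6 t23.61 [532.8  28.   49.7] F [ 3.  -1.1 -1.9] gap15.5
4.5 t23.86 [533.6  27.9  48.4] F [ 3.4 -1.2 -1.2] gap15.3
3 t24.11 [534.3  27.9  47.1] F [ 3.7 -1.4 -2.2] gap15.1
1.5 t24.36 [535.   27.8  45.8] F [ 3.6 -2.8 -1.1] gap15.3
0 t24.61 [535.7  27.8  44.6] F [ 2.8 -2.1 -0.5] gap15.6
[-0.35560854 -0.74680418  0.02019548]
```

View pics/p5.png

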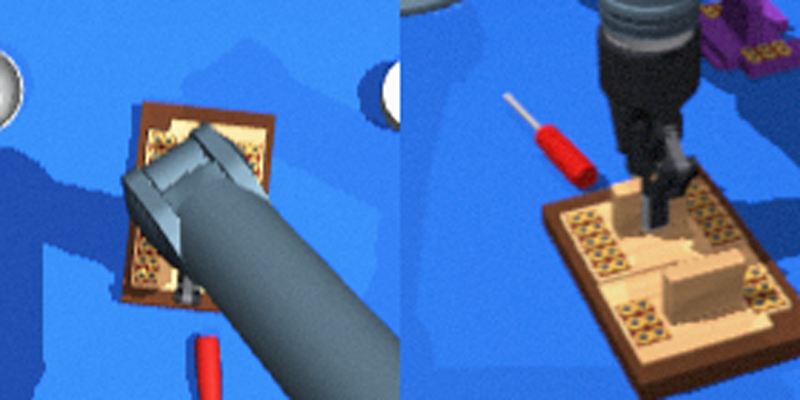

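```bash
python3 - <<'E'
from h import *
for c in(14.3,15,16):
    movel(*tilt(0,c,-.2),speed=.02);f=st(c)
    if f[2]>8: break
move_gripper(.04);st("open")
p,o=tilt(0,14);movel(p+[0,0,.03],o,speed=.12)
p2,_=pose(TAB,.2);move_ptp(p2,o);st("away")
pause(.3)
ims={c:read_camera(c) for c in("top","scene")};np.savez("im6.npz",**ims)
a=ims["top"][110:210,200:300,::-1];b=ims["scene"][160:260,210:310,::-1]
b=ims["scene"][165:275,215:325,::-1];a=ims["top"][110:220,190:300,::-1]
cv2.imwrite("pics/p6.png",cv2.resize(np.hstack([a,b]),(800,400),interpolation=cv2.INTER_CUBIC))
E
```

```text
14.3 t24.96 [535.8  27.8  44.5] F [ 2.  -2.   4.4] gap15.3
15 t25.21 [535.7  27.8  44.5] F [ 0.  -3.9  9.7] gap15.5
open t25.57 [534.3  28.4  42.3] F [ 1.2 -0.1 -0.3] gap40.0
away t27.33 [ 475.8 -288.9  237.3] F [-0.4  0.1 -0.1] gap40.4
```

View pics/p6.png

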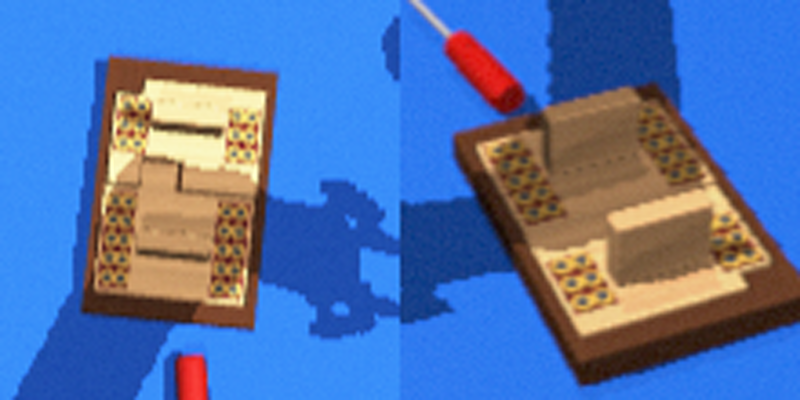

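Top view: both boards lie flush in the tray, with the tab (crop px ~160,175) in the notch. The seam is a thin line, and the screwdriver, bowl and tin are where they were. Both boards met the floor at a TCP height of about 44.6 mm, which matches an underside at z = 6 mm.

```bash
python3 -c "
from bench import *
print(sign_off(), read_time_s())"
```

```text
the job is handed in; nothing more can be done
the job is handed in; nothing more can be done
```

Both boards lie flat and flush in the tray, with their tongues under their ledges and the tab in the notch; both are released, the bowl, tin and screwdriver were left alone, and the job was handed in at about 28 s.

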